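# Prove the tea brewer's drain valve, then poise it over the guest's cup

### The job

Before tea goes into it, prove the brewer's drain valve: pick the brewer up, set it squarely down onto the empty ramekin on the bar mat, press gently until the valve is well open, then lift it clear so that the valve springs shut. Then take it across to the serving tray without knocking the condiments in the caddy, and finish while still holding it there, ready for my pot: level, centred about a centimetre above the rim of the guest's cup, handle pointing straight back over the tray's near edge (the one facing you) so that the guest's side stays clear. The brewer must never touch the cup, and the cup and the ramekin stay standing where they are.

Things in the scene. Friction and masses are not known exactly. Their poses are not given: they have to be found in the camera images.
- brewer: tea brewer, 0.2 to 0.34 kg: clear jug 100 mm wide on a black skirted foot (110 mm outside, 102 mm inside), 106 mm tall in all, one pale wooden side handle on its -x side. Origin: centre of the skirt's lower edge, on which it stands (valve shut); z up
- brewer_grip (a point): where to grip the handle: 84 mm from the brewer's axis on its -x side, 75 mm above the skirt's lower edge. The handle is an upright strap, 12 mm thick along the brewer's y, 18 mm along its x, 35 to 103 mm above that edge, 24 mm clear of the jug; pinch its 12 mm from above, fingers closing along the brewer's y
- drain_valve (a joint): upward travel of the sprung 90 mm valve plate inside the skirt: 0 shut, 0.008 m fully open, 1.8 N to start, 4.2 N at full travel, springs shut by itself. Shut, its face lies 4 mm above the skirt's lower edge; a cup or ramekin rim entering the skirt (11 to 12 mm play all round) pushes it up and opens the drain
- bowl: white ribbed empty ramekin on the bar mat, 77 mm wide, 42 mm tall, origin at the centre of its underside
- bowl_rim (a point): centre of the ramekin's mouth, at rim height (42 mm above its underside)
- cup: the guest's white cup without a handle on the serving tray, 80 mm wide, 68 mm tall, origin at the centre of its underside
- cup_rim (a point): centre of the guest cup's mouth, at rim height (68 mm above its underside)
- tray: fixed wooden serving tray, 280 mm (its x) by 200 mm (its y), lip 18 mm high, floor 6 mm thick; origin at the centre of its underside. Its -x edge is the near edge, where a teaspoon lies. Tray and bar mat lie on either side of the caddy; which is left and which right varies
- bar_mat: black studded rubber bar mat, 300 mm (its x) by 200 mm (its y), 8 mm thick, carrying the brewer (nearer you) and the ramekin (farther); origin at the centre of its underside; fixed. Behind the right-hand place a fixed dark green tea tin, 88 mm tall, has its front at about x = 0.705
- caddy: dark wooden open caddy, 375 mm (its x) by 126 mm (its y), 24 mm high, floor 6 mm thick, running front to back between mat and tray; origin at the centre of its underside; fixed. Holds the three condiments in any order
- canister: bystander in the caddy: grey canister with wooden lid, 102 mm wide, 140 mm tall (its top is the highest in the caddy, 146 mm above the worktop), origin at the centre of its underside
- jug: bystander in the caddy: small cream-coloured jug, 67 x 103 mm, 85 mm tall, origin under its middle
- spice_jar: bystander in the caddy: spice jar with red cap, 44 mm wide, 105 mm tall, origin at the centre of its underside

How it is judged:
By the outcome, as a careful person would: the job done as asked, in the order asked, and still so for the second after the job is handed in, while the arm keeps its last pose, push and grip.
It also fails if it takes over 58 s, if anything falls off the work surface, if the arm or the gripper's body presses on something with over 40 N, if the wrist force passes 120 N, or if a joint passes its speed limit or range.

### The arm

A 6-joint arm with a two-finger parallel gripper is mounted at the origin on a cart in front of the work surface, level with it; the furniture and walls round the work are solid. World frame = base frame: x ahead of the robot, y to its left, z up, the work surface at z = 0. Lengths are in m, angles in rad, forces in N, time in s.
With the tool pointing down it reaches from about 0.3 to 0.775 m from the base axis. Payload 14.6 kg.
Tool frame: the origin (TCP) lies where the fingers leave the gripper's body, on its centre line; the fingertips stand 73 mm ahead of it and the grasp point (between the pads) lies 54 mm ahead of it; z points along the fingers, y is the line along which they close (so a half turn about z gives the same grasp; the last joint's range is limited). The gripper opens to 85 mm and grips with 20 to 120 N. Pads are 22 mm wide; open, the fingers measure 114 mm over their backs; the gripper's body (76 mm by 85 mm) begins 54 mm behind the grasp point. The pads swing forward as they close: fully open they stand 13 mm farther back than shut.
Start: joints at [-1.389, 0.3, 1.521, -0, 1.321, -0.067], TCP at [0.135, -0.533, 0.304] pointing down, gripper open.
Joint ranges: [-3.03, 3.03], [-0.79, 2.21], [0.23, 2.52], [-1.04, 4.18], [0, 3.07], [-2.55, 2.55]. Speed limits (rad/s): [2.22, 2.22, 2.57, 3.14, 3.14, 3.14].

### API

Orientations are given as a unit quaternion [x, y, z, w].
In Python, from bench import sense, eyes, r gives the robot as it stands. The module is installed in compiled form; this text tells all that it offers.
- The arm moves only by the shell command python3 -m pendant 'ROWS' [FORCE]. ROWS is JSON, a list of rows, each a list of 5 numbers: the closure, from -1 (fully open) to 1 (shut), then the shift along the tool's x, y, z in mm, then the turn about the tool's z in degrees. A call has 1 to 10 rows; each row shifts and turns the commanded pose from where the row before left it, along the tool's axes as they then stand; what a row does not reach is not made up. A row lasts 1/8 s, in which the tool goes at most 62.5 mm and 10.7 degrees, less where a joint would pass 70% of its speed; a pose out of reach is approached as far as the arm can. A call is refused whole if a number of a shift passes 62.5 or a number of a turn 10.7, either way. A call with a gripper value outside its range is refused whole. The fingers move at their own pace and stop on an object; FORCE is the grip in N (left out, the last holds). Time passes only in rows, so rows that do not move let the fingers close. It gives the time, the measured TCP pose, the force, the opening and the grip force at its end, in the units of the state.
- sense(): the state, without advancing time (a new reading comes with each control period).
- eyes.get_image(name): name is "side" or "top" or "wrist"; returns the picture (400x640x3 uint8, blue, green, red); there is no depth.
- eyes.get_calibration(name): a dict with "fx", "fy", "cx", "cy" (pixels), "D" ([k1, k2, p1, p2, k3] as OpenCV has them; the pictures are not rectified), "rvec" (rotation vector, rad) and "tvec" (3), from world to camera coordinates, as OpenCV has them. Camera axes: x right, y down, z forward; pixel columns grow to the right and rows downward; lengths in m; the calibration is good to about 2 mm. A picture is of the moment at which its call begins: read the wrist's pose just before it. get_calibration takes no time and is no camera call; for the wrist camera it gives the pose at the moment of the call.
- r.hand_in(): hands the job in; it is judged then, once.
The state is a dict: "t": time; "joints": joint angles; "qd": joint speeds; "joint_efforts": joint torques, N m; "tcp_pos": TCP position; "tool_rot": TCP orientation; "force": force on the tool from outside, world axes, zero at the start; "moment": the same for the moment, N m; "gripper_width": opening from 0.0 (shut) to 1.0 (fully open); "grasp_force": force on a finger pad.
Only numpy, scipy, OpenCV 4.12 (cv2) and the standard library are available. Lean on these libraries where they do the work, as an engineer would, in place of code of your own. Each camera call takes 0.05 s, during which the arm holds its last target. There are 200 camera calls.

## Working session

There is one attempt and no reset: what is moved stays moved. The work goes in short steps, Python scripts to look and compute and a shell command to move; the robot and the scene stay as the last step left them, time stands still between calls to the robot, and variables do not carry over. Pictures are saved under pics/ and viewed, at most 10 in all, crops included, and the job is handed in when it is done.

```bash
mkdir -p pics
python3 - <<'E'
from bench import sense, eyes, r
import cv2
s=sense(); print({k:s[k] for k in('t','tcp_pos','tool_rot','force','gripper_width')})
for n in('side','top'):
    c=eyes.get_calibration(n); print(n,c)
    cv2.imwrite(f'pics/{n}0.png',eyes.get_image(n))
E
```

```text
{'t': 0.0, 'tcp_pos': array([ 0.13539972, -0.53292455,  0.30330299]), 'tool_rot': array([ 9.92271639e-01,  1.24083275e-01, -3.41089923e-05, -5.77592904e-04]), 'force': array([ 0.87800399, -0.82353707,  0.10925223]), 'gripper_width': 1.0021383019389813}
side {'fx': 380.00311437719546, 'fy': 380.00311437719546, 'cx': 316.07103062188156, 'cy': 196.18598839735432, 'D': array([-0.0466106,  0.       ,  0.       ,  0.       ,  0.       ]), 'rvec': array([ 0.50249719, -2.5520712 ,  1.39608082]), 'tvec': array([0.50222399, 0.1646248 , 0.82166682])}
top {'fx': 455.10266749043353, 'fy': 455.10266749043353, 'cx': 323.0752556780009, 'cy': 192.98009416192602, 'D': array([0.01053313, 0.        , 0.        , 0.        , 0.        ]), 'rvec': array([ 2.10974219, -2.11233033,  0.21818894]), 'tvec': array([0.04615026, 0.55537626, 1.17763886])}
```

View pics/top0.png

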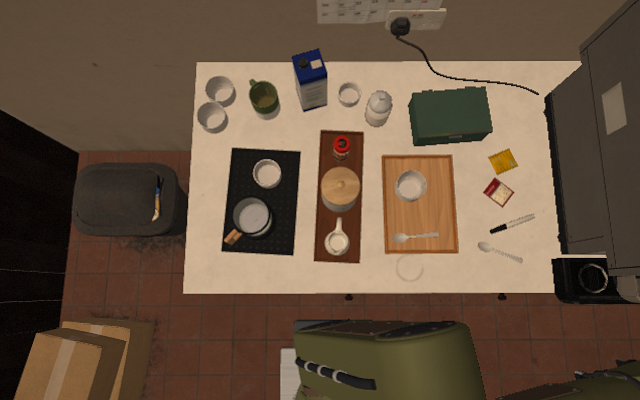

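View pics/side0.png

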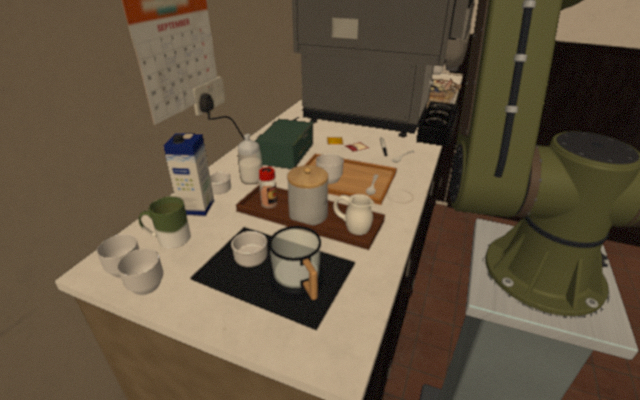

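Top view: mat on the left (brewer near (253,218), its handle at (234,237), ramekin (267,173)), caddy in the middle, tray on the right with the cup at (410,185). I'll enlarge the crops for accurate pixels.

Run:
```python
import cv2
a=cv2.imread('pics/top0.png')[130:270,210:470]; cv2.imwrite('pics/topc.png',cv2.resize(a,None,fx=3,fy=3,interpolation=cv2.INTER_CUBIC))
a=cv2.imread('pics/side0.png')[140:320,190:400]; cv2.imwrite('pics/sidec.png',cv2.resize(a,None,fx=3,fy=3,interpolation=cv2.INTER_CUBIC))
```

```text
(no output)
```

View pics/topc.png

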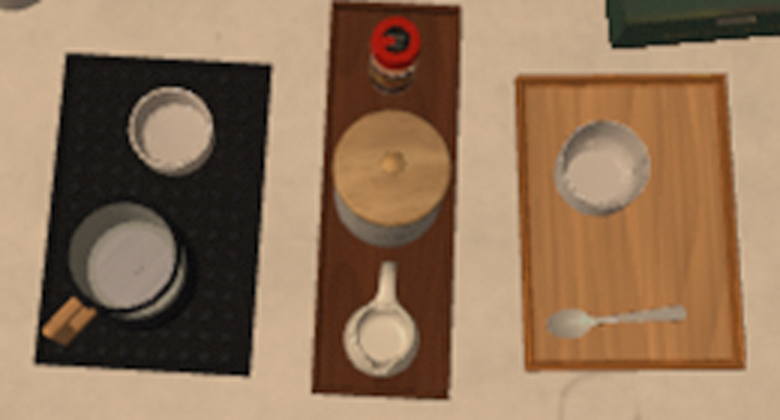

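View pics/sidec.png

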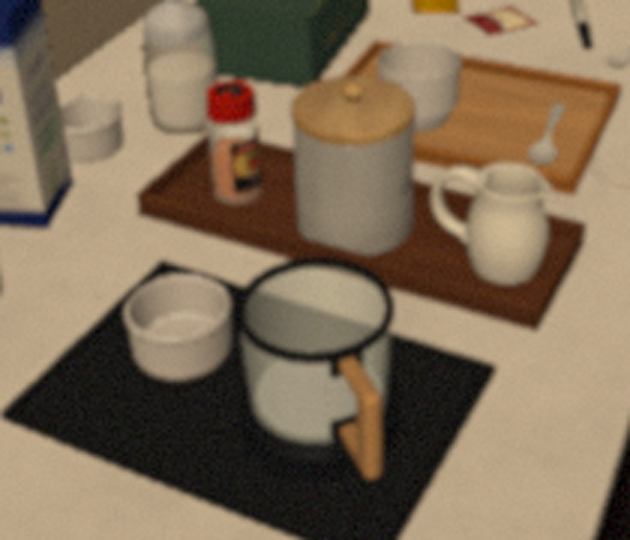

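The crops show these centres: ramekin rim (172,128) top and (179,312) side. Brewer rim (126,258) and (317,308). Cup rim (604,165) and (420,63). Handle runs from about (85,306) to (54,341) in the top crop, and the tray corners are clear. Next I triangulate.

```bash
cat > h.py <<'E'
import numpy as np, cv2
from bench import sense, eyes, r
from scipy.spatial.transform import Rotation as R
def K(c): return np.array([[c['fx'],0,c['cx']],[0,c['fy'],c['cy']],[0,0,1]])
def ray(c,uv):
    n=cv2.undistortPoints(np.array([[uv]],float),K(c),c['D'])[0,0]
    Rm=cv2.Rodrigues(c['rvec'])[0]; o=-Rm.T@c['tvec']; d=Rm.T@np.r_[n,1]; return o,d/np.linalg.norm(d)
def tri(*cu):
    A=0;b=0;rs=[ray(*x) for x in cu]
    for o,d in rs: P=np.eye(3)-np.outer(d,d);A=A+P;b=b+P@o
    p=np.linalg.solve(A,b); return p,[np.linalg.norm((np.eye(3)-np.outer(d,d))@(p-o))*1000 for o,d in rs]
def atz(c,uv,z): o,d=ray(c,uv); return o+d*(z-o[2])/d[2]
def proj(c,P): return cv2.projectPoints(np.array(P,float).reshape(-1,3),c['rvec'],c['tvec'],K(c),c['D'])[0][:,0]
def circ(p,rad,n=72):
    a=np.linspace(0,2*np.pi,n); return np.c_[p[0]+rad*np.cos(a),p[1]+rad*np.sin(a),0*a+p[2]]
E
python3 - <<'E'
from h import *
T=eyes.get_calibration('top');S=eyes.get_calibration('side')
t=lambda x,y:((x+.5)/3-.5+210,(y+.5)/3-.5+130)
s=lambda x,y:((x+.5)/3-.5+190,(y+.5)/3-.5+140)
for n,a,b in(('bowl',(172,128),(179,312)),('brew',(126,258),(317,308)),('cup',(604,165),(420,63))):
    print(n,tri((T,t(*a)),(S,s(*b))))
print('tray',[atz(T,t(*p),.018)[:2].round(4) for p in((517,75),(725,74),(745,369),(525,369))])
print('mat',[atz(T,t(*p),.008)[:2].round(4) for p in((66,55),(271,66),(249,375),(36,363))])
print('cad',[atz(T,t(*p),.024)[:2].round(4) for p in((332,3),(461,8),(448,398),(313,392))])
print('handle inner,outer',[atz(T,t(*p),.111)[:2].round(4) for p in((86,304),(54,338))])
E
```

```text
bowl (array([0.61904585, 0.201802  , 0.04066935]), [np.float64(1.1052062897847141), np.float64(1.105206289784648)])
brew (array([0.48851729, 0.23052292, 0.10674272]), [np.float64(2.9828598726001045), np.float64(2.9828598726001108)])
cup (array([ 0.57731656, -0.19197209,  0.06698674]), [np.float64(1.172775716590552), np.float64(1.172775716590684)])
tray [array([ 0.6754, -0.1227]), array([ 0.676 , -0.3203]), array([ 0.3971, -0.3219]), array([ 0.3972, -0.1223])]
mat [array([0.6991, 0.3093]), array([0.6878, 0.1119]), array([0.3928, 0.1293]), array([0.4041, 0.3249])]
cad [array([0.7456, 0.0532]), array([ 0.7404, -0.0702]), array([ 0.3709, -0.0514]), array([0.3763, 0.0703])]
handle inner,outer [array([0.4454, 0.2616]), array([0.4166, 0.2876])]
```

```bash
python3 -m pendant '[[-1,40.7,-32.3,0,0],[-1,40.7,-32.3,0,0],[-1,40.7,-32.3,0,0],[-1,40.7,-32.3,0,0],[-1,40.7,-32.3,0,0],[-1,40.7,-32.3,0,0],[-1,40.7,-32.3,0,0],[-1,40.7,-32.3,0,0],[-1,40.7,-32.3,0,0],[-1,40.7,-32.3,0,0]]'
python3 - <<'E'
from h import *
s=sense(); q=R.from_quat(s['tool_rot']); print(q.as_matrix().round(3), s['joints'].round(3))
c=eyes.get_calibration('wrist'); Rm=R.from_rotvec(c['rvec']); o=-Rm.as_matrix().T@c['tvec']
print('cam in tool',q.inv().apply(o-s['tcp_pos']), (Rm*q).as_matrix().round(3), c['fx'],c['cx'],c['cy'],c['D'])
E
```

```text
t: 1.35
tcp_pos: [0.4511, -0.1182, 0.3038]
tool_rot: [0.992, 0.124, -0.0, -0.0]
force: [0.0, -0.0, 0.1]
gripper_width: 1.002
grasp_force: 0.0
[[ 0.969  0.246 -0.   ]
 [ 0.246 -0.969  0.   ]
 [-0.    -0.    -1.   ]] [-0.335  0.113  1.747 -0.     1.282  0.987]
cam in tool [ 0.08363438  0.00083338 -0.07005124] [[-0.001  1.    -0.001]
 [-0.946 -0.001 -0.325]
 [-0.325  0.     0.946]] 342.75263073909275 317.0196990378214 205.4205274033747 [0.01066861 0.         0.         0.         0.        ]
```

```bash
cat > snap.py <<'E'
import sys,pickle
from h import *
n=sys.argv[1]; c=eyes.get_calibration('wrist'); im=eyes.get_image('wrist')
cv2.imwrite(f'pics/{n}.png',im); pickle.dump(c,open(f'{n}.pkl','wb'))
E
python3 snap.py w1; python3 -m pendant '[[-1,8.5,-49.2,0,0],[-1,8.5,-49.2,0,0],[-1,8.5,-49.2,0,0],[-1,8.5,-49.2,0,0],[-1,8.5,-49.2,0,0],[-1,8.5,-49.2,0,0],[-1,8.5,-49.2,0,0],[-1,8.5,-49.2,0,0],[-1,0,0,0,-10.6],[-1,0,0,0,-10.6]]' >/dev/null; python3 -m pendant '[[-1,0,0,0,-10.6],[-1,0,0,0,-10.6],[-1,0,0,0,-10.6],[-1,0,0,0,-10.6],[-1,0,0,0,-10.6],[-1,0,0,0,-10.6],[-1,0,0,0,-10.6],[-1,0,0,0,-10.6],[-1,0,0,0,-10.6],[-1,0,0,0,-10.6]]'; python3 snap.py w2
```

```text
t: 3.9
tcp_pos: [0.4193, 0.2783, 0.3036]
tool_rot: [0.327, 0.945, -0.0, -0.0]
force: [-0.0, -0.2, -0.2]
gripper_width: 0.995
grasp_force: 0.0
```

View pics/w2.png

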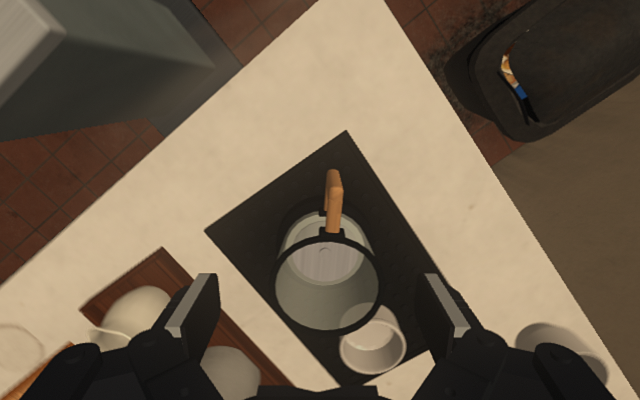

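View pics/w1.png

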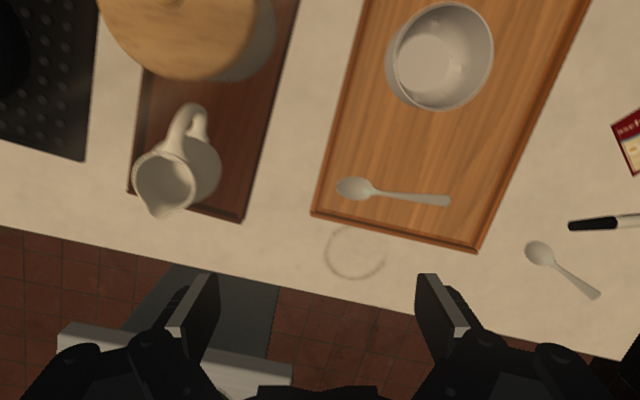

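w2 shows the brewer rim centred near (327,283), handle strap top from (334,175) to (330,235), ramekin near (371,347). w1 shows the cup near (443,55). I'll enlarge both in one montage with predicted circles overlaid.

```bash
cat > mont.py <<'E'
import pickle
from h import *
w1=cv2.imread('pics/w1.png');w2=cv2.imread('pics/w2.png')
a=cv2.resize(w2[160:380,260:420],None,fx=2.5,fy=2.5,interpolation=cv2.INTER_CUBIC)
b=cv2.resize(w1[0:120,375:510],None,fx=2.9,fy=2.9,interpolation=cv2.INTER_CUBIC)
m=np.zeros((550,400+b.shape[1],3),np.uint8); m[:,:400]=a; m[:b.shape[0],400:]=b
def draw(m,c,P,x0,y0,f,ox):
    for u,v in proj(c,P): cv2.circle(m,(int((u-x0+.5)*f+ox),int((v-y0+.5)*f)),0,(0,255,0),-1)
c2=pickle.load(open('w2.pkl','rb'));c1=pickle.load(open('w1.pkl','rb'))
draw(m,c2,circ((.619,.202,.050),.0385),260,160,2.5,0)
draw(m,c2,circ((.4885,.2305,.114),.050),260,160,2.5,0)
draw(m,c1,circ((.577,-.192,.074),.040),375,0,2.9,400)
draw(m,c2,[(.4225,.2825,.111)],260,160,2.5,0)
cv2.imwrite('pics/mont1.png',m)
E
python3 mont.py
```

```text
(no output)
```

View pics/mont1.png

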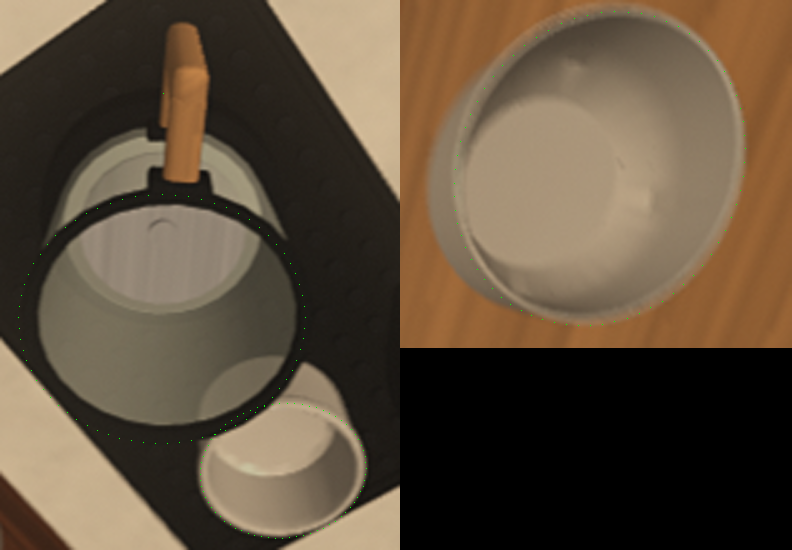

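Ramekin and cup match the predicted circles (within about 1 mm). The brewer rim is within 1–2 mm, but the handle centre at crop (191,75) lies about 8 mm off the predicted grip. I'll refine it.

Run:
```python
import pickle
from h import *
c=pickle.load(open('w2.pkl','rb')); T=eyes.get_calibration('top')
m=lambda x,y:(x/2.5-.5+260,y/2.5-.5+160); t=lambda x,y:((x+.5)/3-.5+210,(y+.5)/3-.5+130)
B=atz(c,m(161,315),.114)[:2]; print('brew',B)
for n,p in(('jugend',(183,176)),('outer top',(191,72)),('mid',(188,110))):
    h=atz(c,m(*p),.111)[:2]; v=h-B; print(n,h,np.hypot(*v),np.degrees(np.arctan2(v[1],v[0])))
h=atz(c,m(183,28),.043)[:2];v=h-B;print('bottom outer',h,np.hypot(*v),np.degrees(np.arctan2(v[1],v[0])))
# height check from two views: outer-top end
print(tri((c,m(161,315)),(T,t(126,258))),tri((c,m(282,468)),(T,t(172,128))),tri((c,m(191,72)),(T,t(54,338))))
```

```text
brew [0.48495516 0.23289147]
jugend [0.4491056 0.27009  ] 0.051661607960658794 133.94205301792073
outer top [0.4221367  0.29390498] 0.08757172779563771 135.8350732979707
mid [0.43171526 0.28541416] 0.07478716763750944 135.38854054181385
bottom outer [0.42359875 0.29315883] 0.08600444469908845 135.51303132213053
(array([0.48657806, 0.2301206 , 0.10824079]), [np.float64(1.3947197620702845), np.float64(1.3947197620703835)]) (array([0.61717867, 0.20147843, 0.04758063]), [np.float64(1.357026476112578), np.float64(1.3570264761124222)]) (array([0.42094861, 0.29121486, 0.10199389]), [np.float64(3.7734717084667997), np.float64(3.7734717084669263)])
```

```bash
python3 -m pendant '[[-1,0,0,0,6.3],[-1,4.5,13.4,0,0],[-1,0,0,45,0],[-1,0,0,45,0],[-1,0,0,40,0],[-1,0,0,25,0],[-1,0,0,11,0],[-1,0,0,0,0]]'; python3 -m pendant '[[1,0,0,0,0],[1,0,0,0,0],[1,0,0,0,0],[1,0,0,0,0],[1,0,0,0,0],[1,0,0,0,0],[1,0,0,0,0],[1,0,0,0,0]]' 100
```

```text
t: 4.95
tcp_pos: [0.4257, 0.2914, 0.1377]
tool_rot: [0.381, 0.924, -0.0, -0.0]
force: [0.8, 0.3, -0.0]
gripper_width: 0.998
grasp_force: 0.0
t: 5.95
tcp_pos: [0.4258, 0.2912, 0.1383]
tool_rot: [0.381, 0.924, 0.0, 0.0]
force: [-0.6, -0.1, 5.5]
gripper_width: 0.125
grasp_force: 97.4
```

```bash
python3 -m pendant '[[1,0,0,-10,0],[1,0,0,-20,0],[1,0,0,-25,0],[1,0,0,-20,0],[1,-25,15.6,0,0],[1,-35,21.8,0,0],[1,-35,21.8,0,0],[1,-20.4,12.7,0,0],[1,0,0,0,0],[1,0,0,0,0]]'
python3 - <<'E'
from h import *
s=sense(); d=R.from_quat(s['tool_rot']).as_matrix()[:,0]; g=s['tcp_pos']+np.array([0,0,-.054])
C=g-.084*d; C[2]=g[2]-.075; print('brewer',C,s['force'],s['moment'])
for n in('side','top'):
    c=eyes.get_calibration(n); im=eyes.get_image(n); cv2.imwrite(f'pics/{n}1.png',im)
    x0,y0=(190,140) if n=='side' else (225,140); f=4
    a=cv2.resize(im[y0:y0+140,x0:x0+100 if n=='top' else x0+130],None,fx=f,fy=f,interpolation=cv2.INTER_CUBIC)
    for P,rad in((C,.055),(C+[0,0,.106],.05),((.618,.2017,.05),.0385)):
        for u,v in proj(c,circ(P,rad)): cv2.circle(a,(int((u-x0+.5)*f),int((v-y0+.5)*f)),0,(0,255,0),-1)
    globals()[n+'a']=a
cv2.imwrite('pics/m2.png',cv2.hconcat([sidea,topa])[:,:800])
E
```

```text
t: 7.2
tcp_pos: [0.5575, 0.2608, 0.2127]
tool_rot: [0.381, 0.924, -0.0, -0.0]
force: [-0.2, -0.1, -2.4]
gripper_width: 0.129
grasp_force: 97.5
brewer [0.61702083 0.20161816 0.08373801] [-0.19230181 -0.11744175 -2.35730225] [ 0.15338302  0.16427852 -0.00277083]
```

View pics/m2.png

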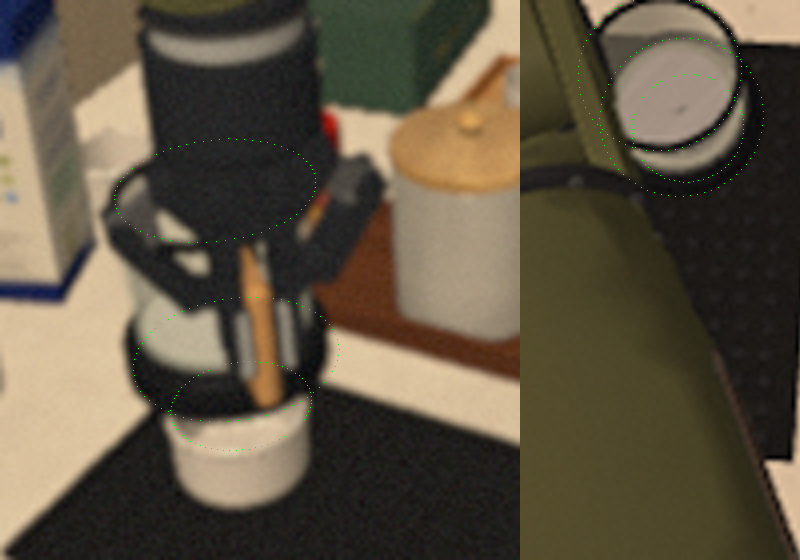

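Skirt edge (126–328, bottom 416) and rim (593–740, 0–150) lie a few mm from the prediction. I'll take out the fixed-camera bias using the first pictures, where the brewer stood level at a known place, to separate shift from tilt.

Run:
```python
from h import *
T=eyes.get_calibration('top');S=eyes.get_calibration('side')
t=lambda x,y:np.array(((x+.5)/3-.5+210,(y+.5)/3-.5+130)); s=lambda x,y:np.array(((x+.5)/3-.5+190,(y+.5)/3-.5+140))
ext=lambda c,P,r:(lambda q:np.r_[q.min(0),q.max(0)].round(1))(proj(c,circ(P,r,200)))
C0=np.array((.4854,.232,.008)); C1=np.array((.617,.2016,.0837)); up=np.array((0,0,.106))
print('top rim pred0',ext(T,C0+up,.05),'seen',np.r_[t(68,202),t(185,318)])
print('side rim pred0',ext(S,C0+up,.05),'seen',np.r_[s(241,260),s(392,357)])
print('top bowl pred',ext(T,(.618,.2017,.05),.0385),'seen',np.r_[t(128,86),t(214,175)])
print('side bowl pred',ext(S,(.618,.2017,.05),.0385),'seen',np.r_[s(123,275),s(234,345)])
m=lambda x,y:np.array(((x-520+.5)/4-.5+225,(y+.5)/4-.5+140)); n=lambda x,y:np.array(((x+.5)/4-.5+190,(y+.5)/4-.5+140))
print('top rim pred1',ext(T,C1+up,.05),'seen',np.r_[m(593,0),m(741,151)])
print('side skirt pred1',ext(S,C1,.055),'seen',np.r_[n(126,0),n(328,416)])
print('side rim pred1',ext(S,C1+up,.05),'seen left',n(109,0))
for nm,c in(('T',T),('S',S)): print(nm,'px per 10mm x,y,z',[(proj(c,C1+e)-proj(c,C1)).round(1)[0] for e in np.eye(3)*.01])
# auto: dark rim right part in top image
```

```text
top rim pred0 [230.7 196.2 269.8 234.8] seen [232.33333333 197.         271.33333333 235.66666667]
side rim pred0 [272.  225.1 323.6 258. ] seen [270.         226.33333333 320.33333333 258.66666667]
top bowl pred [252.5 158.1 280.4 185.1] seen [252.33333333 158.33333333 281.         188.        ]
side bowl pred [232.2 229.9 267.3 252.1] seen [230.66666667 231.33333333 267.66666667 254.66666667]
top rim pred1 [239.1 138.1 279.8 177.3] seen [242.875 139.625 279.875 177.375]
side skirt pred1 [222.8 213.8 274.3 245. ] seen [221.125 139.625 271.625 243.625]
side rim pred1 [218.2 174.3 268.5 200.1] seen left [216.875 139.625]
T px per 10mm x,y,z [array([ 0.1, -3.6]), array([-3.7,  0. ]), array([-0.5, -1. ])]
S px per 10mm x,y,z [array([-4. , -1.1]), array([-2.4,  2.6]), array([-0.5, -3.7])]
```

```bash
python3 -m pendant '[[1,0,0,12,0],[1,0,0,10,0],[1,0,0,7,0],[1,0,0,0,0],[1,0,0,0,0]]'; python3 -m pendant '[[1,0,0,2,0],[1,0,0,2,0],[1,0,0,0,0],[1,0,0,0,0]]';python3 -m pendant '[[1,0,0,2,0],[1,0,0,1,0],[1,0,0,0,0],[1,0,0,0,0]]'; python3 -c "
from bench import sense;print(sense()['moment'])"
```

```text
t: 7.92
tcp_pos: [0.5582, 0.2608, 0.1841]
tool_rot: [0.381, 0.924, 0.0, 0.0]
force: [-0.1, 0.2, -1.9]
gripper_width: 0.128
grasp_force: 97.5
t: 8.43
tcp_pos: [0.5582, 0.2607, 0.1799]
tool_rot: [0.381, 0.924, 0.0, 0.0]
force: [-0.4, 0.7, -3.1]
gripper_width: 0.123
grasp_force: 97.5
t: 8.93
tcp_pos: [0.5581, 0.2607, 0.1769]
tool_rot: [0.381, 0.924, -0.0, -0.0]
force: [-0.1, -0.2, -2.2]
gripper_width: 0.128
grasp_force: 97.5
[0.14206219 0.12637777 0.03942111]
```

```bash
python3 -m pendant '[[1,0,0,2,0],[1,0,0,0,0],[1,0,0,0,0]]'|sed -n 2,4p; python3 -m pendant '[[1,0,0,2,0],[1,0,0,0,0],[1,0,0,0,0]]'|sed -n 2,4p;python3 -m pendant '[[1,0,0,1.5,0],[1,0,0,0,0],[1,0,0,0,0]]'|sed -n 2,4p; python3 -c "
from bench import sense;print(sense()['moment'])"
```

```text
tcp_pos: [0.5582, 0.2608, 0.175]
tool_rot: [0.381, 0.924, 0.0, 0.0]
force: [-1.3, 0.0, -0.4]
tcp_pos: [0.5582, 0.2607, 0.173]
tool_rot: [0.381, 0.924, 0.0, 0.0]
force: [-1.2, 0.9, 0.5]
tcp_pos: [0.5581, 0.2608, 0.1714]
tool_rot: [0.381, 0.924, 0.0, 0.0]
force: [-0.6, 1.4, 1.0]
[0.19817253 0.10962301 0.0037089 ]
```

```bash
python3 -m pendant '[[1,0,0,1.5,0],[1,0,0,0,0],[1,0,0,0,0]]'|sed -n 2,4p; python3 -m pendant '[[1,0,0,1,0],[1,0,0,0,0],[1,0,0,0,0],[1,0,0,0,0],[1,0,0,0,0]]'; python3 -c "
from bench import sense;print(sense()['moment'])"
```

```text
tcp_pos: [0.5581, 0.2607, 0.1699]
tool_rot: [0.381, 0.924, 0.0, 0.0]
force: [-1.0, 1.4, 1.0]
t: 11.05
tcp_pos: [0.5581, 0.2607, 0.1689]
tool_rot: [0.381, 0.924, 0.0, 0.0]
force: [-1.8, 1.1, 1.0]
gripper_width: 0.127
grasp_force: 98.0
[ 0.30893324  0.21211216 -0.00864969]
```

```bash
python3 snap.py w3
python3 - <<'E'
from h import *
import pickle
F=[]
s=sense(); d=R.from_quat(s['tool_rot']).as_matrix()[:,0]; g=s['tcp_pos']+np.array([0,0,-.054])
C=g-.084*d; C[2]=g[2]-.075; print(C)
im=eyes.get_image('side'); cv2.imwrite('pics/side2.png',im); c=eyes.get_calibration('side')
a=cv2.resize(im[150:270,190:300],None,fx=4,fy=4,interpolation=cv2.INTER_CUBIC)
b=cv2.imread('pics/w3.png')[160:400,140:500]; c3=pickle.load(open('w3.pkl','rb'))
for P,rad in((C,.055),((.618,.2017,.008),.0385)):
    for u,v in proj(c,circ(P,rad)): cv2.circle(a,(int((u-190+.5)*4),int((v-150+.5)*4)),0,(0,255,0),-1)
for P,rad in((C,.055),(C+[0,0,.106],.05)):
    for u,v in proj(c3,circ(P,rad)): cv2.circle(b,(int(u-140),int(v-160)),0,(0,255,0),-1)
m=np.zeros((480,800,3),np.uint8); m[:,:440]=a; m[:240,440:]=b
cv2.imwrite('pics/m3.png',m)
E
```

```text
[0.61769048 0.20147071 0.03989018]
```

View pics/m3.png

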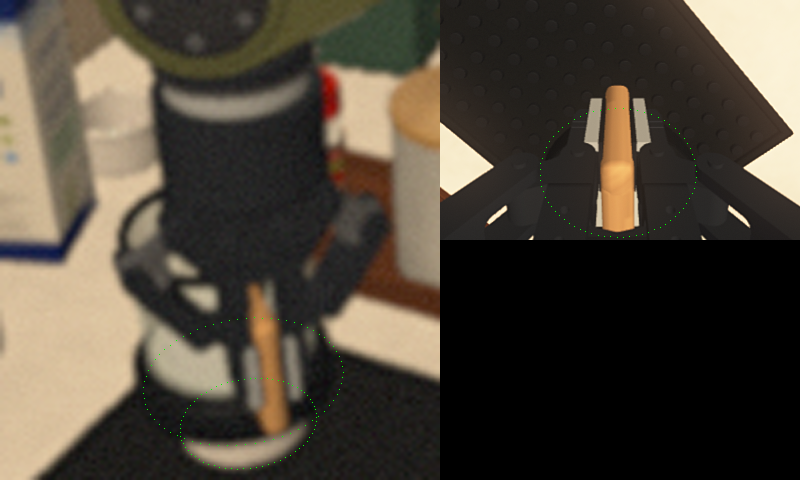

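The skirt sits level and centred over the ramekin (skirt centre about 237, ramekin about 245 in the crop, within 1–2 mm of prediction). The strap is upright between the pads. I'll press a touch more, then lift clear.

```bash
python3 -m pendant '[[1,0,0,0.7,0],[1,0,0,0,0],[1,0,0,0,0]]'|sed -n 2,4p; python3 -m pendant '[[1,0,0,-3,0],[1,0,0,-5,0],[1,0,0,-10,0],[1,0,0,-20,0],[1,0,0,-30,0],[1,0,0,-30,0],[1,0,0,-30,0],[1,0,0,-15,0],[1,0,0,-5,0],[1,0,0,0,0]]'
python3 - <<'E'
from h import *
import pickle
c=pickle.load(open('w1.pkl','rb'))
a,b=[atz(c,p,.018)[:2] for p in((312,213),(476,252))]; v=b-a; print(a,b,np.degrees(np.arctan2(v[1],v[0])))
cam=-R.from_rotvec(c['rvec']).as_matrix().T@c['tvec']; print(cam)
E
python3 snap.py w4; cp pics/side2.png /tmp/
python3 - <<'E'
from h import *
im=eyes.get_image('side'); cv2.imwrite('pics/side3.png',im)
a=cv2.imread('pics/side0.png')[140:320,190:400];b=im[140:320,190:400]
# ramekin stood still? white-blob centroid in its lower part
for x in(cv2.imread('pics/side0.png'),im):
    g=cv2.cvtColor(x[245:270,225:268],cv2.COLOR_BGR2GRAY); ys,xs=np.nonzero(g>110); print(xs.mean(),ys.mean(),ys.max(),len(xs))
E
```

```text
tcp_pos: [0.5581, 0.2607, 0.1682]
tool_rot: [0.381, 0.924, 0.0, 0.0]
force: [-1.8, 1.3, 2.8]
t: 12.78
tcp_pos: [0.558, 0.2606, 0.3154]
tool_rot: [0.381, 0.924, -0.0, -0.0]
force: [0.2, -0.6, -3.2]
gripper_width: 0.124
grasp_force: 97.6
[ 0.40371279 -0.12553704] [ 0.40362059 -0.31978281] -90.0271952149904
[ 0.53237648 -0.09839618  0.37383122]
23.48816029143898 9.100182149362476 20 549
23.620689655172413 9.141215106732348 21 609
```

Valve proven and the ramekin has not moved. The tray's yaw is about 0. Next I turn, then cross above the caddy.

```bash
python3 -m pendant '[[1,0,0,0,-5],[1,0,0,0,-9],[1,0,0,0,-9],[1,0,0,0,-9],[1,0,0,0,-8],[1,0,0,0,-4.8],[1,0,0,0,0],[1,3,-20,0,0],[1,5,-35,0,0],[1,6,-42,0,0]]'; python3 -m pendant '[[1,6,-42,0,0],[1,6,-42,0,0],[1,6,-42,0,0],[1,6,-42,0,0],[1,6,-42,0,0],[1,6,-42,0,0],[1,6,-42,0,0],[1,6,-32,0,0],[1,5,-20,0,0],[1,4,-10,0,0]]'; python3 -m pendant '[[1,0,0,0,0],[1,0,0,0,0],[1,0,0,0,0]]'; python3 snap.py w5
```

```text
t: 14.12
tcp_pos: [0.5435, 0.1621, 0.3158]
tool_rot: [0.001, 1.0, -0.0, -0.0]
force: [0.5, -0.6, -1.6]
gripper_width: 0.128
grasp_force: 97.5
t: 15.38
tcp_pos: [0.4859, -0.1935, 0.316]
tool_rot: [0.002, 1.0, -0.0, -0.0]
force: [-0.0, -1.0, -2.3]
gripper_width: 0.125
grasp_force: 97.5
t: 15.75
tcp_pos: [0.4869, -0.1916, 0.3162]
tool_rot: [-0.0, 1.0, 0.0, -0.0]
force: [0.6, -0.2, -2.4]
gripper_width: 0.124
grasp_force: 97.4
```

```bash
python3 -m pendant '[[1,-6,0,0,0],[1,0,0,20,0],[1,0,0,25,0],[1,0,0,25,0],[1,0,0,15,0],[1,0,0,8,0],[1,0,0,0,0],[1,0,0,0,0],[1,0,0,0,0]]'
python3 - <<'E'
from h import *
s=sense(); d=R.from_quat(s['tool_rot']).as_matrix()[:,0]; g=s['tcp_pos']+np.array([0,0,-.054])
C=g-.084*d; C[2]=g[2]-.075; print(C,s['tool_rot'])
cup=np.array((.577,-.192,.006)); out=[]
for n,x0,y0,w,h in(('side',270,110,100,100),('top',360,130,100,100)):
    im=eyes.get_image(n); cv2.imwrite(f'pics/{n}4.png',im); c=eyes.get_calibration(n)
    a=cv2.resize(im[y0:y0+h,x0:x0+w],None,fx=4,fy=4,interpolation=cv2.INTER_CUBIC)
    for P,rad,col in((C,.055,(0,255,0)),(C+[0,0,.106],.05,(0,255,0)),(cup+[0,0,.068],.04,(0,0,255))):
        for u,v in proj(c,circ(P,rad)): cv2.circle(a,(int((u-x0+.5)*4),int((v-y0+.5)*4)),0,col,-1)
    out.append(a)
cv2.imwrite('pics/m4.png',cv2.hconcat(out))
E
```

```text
t: 16.92
tcp_pos: [0.4929, -0.1923, 0.2238]
tool_rot: [0.0, 1.0, -0.0, 0.0]
force: [-0.4, 0.6, -2.4]
gripper_width: 0.126
grasp_force: 97.4
[ 0.57694607 -0.19237521  0.09478505] [ 3.94615921e-04  9.99999787e-01 -2.10977249e-04  4.75650976e-04]
```

View pics/m4.png

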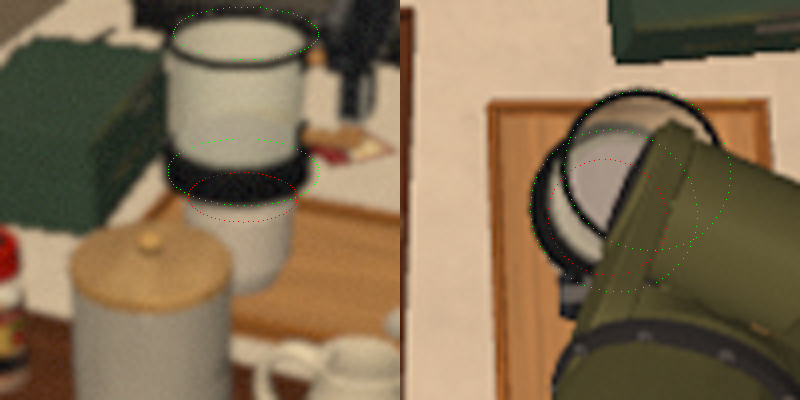

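The side view shows the skirt nearly as predicted, but the rim (163–307, top 14) sits about 2 px left of and 1.5 px below the prediction. This suggests a small nose-down droop. I'll fit it numerically.

Run:
```python
from h import *
im=cv2.imread('pics/side4.png'); g=cv2.cvtColor(im,cv2.COLOR_BGR2GRAY)
np.set_printoptions(linewidth=250)
print('cols 306..352'); 
for y in list(range(110,130))+list(range(144,166)): print(y,g[y,306:352])
S=eyes.get_calibration('side'); 
gp=np.array((.4929,-.1923,.1698)); 
for a in(0,2,4):
    Rp=R.from_euler('y',a,degrees=True) # +: nose down
    f=lambda off,r:(lambda q:np.r_[q.min(0),q.max(0)].round(1))(proj(S,gp+Rp.apply(circ(off,r,200))))
    print(a,'rim',f((.084,0,.031),.05),'skirt',f((.084,0,-.075),.055))
```

```text
cols 306..352
110 [31 27 30 24 30 38 36 39 44 39 42 40 46 41 49 49 51 52 55 58 52 57 55 57 59 67 68 69 72 65 64 66 67 69 72 70 72 72 73 72 73 72 75 74 73 67]
111 [19 27 23 24 24 33 30 35 32 28 33 31 38 31 39 40 45 44 40 41 40 40 52 51 58 54 53 56 50 56 64 63 66 65 66 66 63 68 69 67 74 75 75 74 74 73]
112 [24 26 25 24 27 28 29 33 26 23 29 26 34 29 38 40 47 35 32 33 36 39 36 41 41 39 38 39 41 51 62 65 60 56 52 55 52 59 64 64 65 61 67 74 70 67]
113 [19 23 20 21 22 23 21 23 26 27 30 39 42 30 30 46 59 46 36 34 44 41 41 41 42 40 41 40 44 52 58 57 46 45 46 50 52 58 57 61 56 55 59 64 58 60]
114 [25 23 19 23 20 22 24 27 38 42 40 49 49 41 46 57 64 68 73 80 86 89 93 90 88 89 89 81 75 70 68 59 49 42 41 43 45 44 49 48 39 49 61 60 56 62]
115 [ 24  20  23  23  19  27  26  27  45  51  46  54  66  74  96 105 119 120 127 134 139 145 145 144 143 146 143 140 129 123 115 110  98  79  63  50  49  32  32  28  36  48  70  67  56  58]
116 [ 48  45  31  26  23  21  25  31  39  54  72  90 112 127 146 154 159 163 164 170 172 174 174 175 177 177 175 171 172 168 165 160 149 134 114  95  77  55  32  27  32  42  63
[... 6155 characters left out ...]
151 156 158 159 157 159 160 160 162 166 163 161 161 163 164 163 163 158 160 151 144 134 118 118 117 113 115 109 104  99  98  96]
164 [102  88  84  97 108 118 120 123 123 122 127 135 145 152 158 161 161 164 167 166 167 170 173 171 172 173 174 169 171 173 168 161 155 147 139 123 116 117 124 124 123 123 122 117 115 114]
165 [105 102 107 114 123 126 124 122 122 124 118 128 141 147 156 159 164 165 168 164 169 170 175 174 173 175 169 173 170 167 164 154 145 143 135 122 113 116 123 125 128 129 125 127 123 128]
0 rim [312.9 111.3 349.1 124.4] skirt [311.5 144.2 349.3 160.9]
2 rim [312.6 112.4 348.7 125.2] skirt [312.4 145.4 350.2 161.8]
4 rim [312.4 113.5 348.4 126.1] skirt [313.3 146.6 351.  162.7]
```

Run:
```python
from h import *
T=eyes.get_calibration('top');S=eyes.get_calibration('side')
e=lambda c,P,r:(lambda q:np.r_[q.min(0),q.max(0)].round(1))(proj(c,circ(P,r,200)))
C=np.array((.5769,-.1923,.0948))
print('top rim',e(T,C+[0,0,.106],.05),'seen',(565-400+.5)/4-.5+360,89.5/4+129.5,(719-400)/4+359.5)
print('top skirt left',e(T,C+[0,0,.0],.055),e(T,C+[0,0,.02],.055),'seen',(530-400)/4+359.5)
print('top cup',e(T,(.577,-.192,.074),.04),'seen',[555/3-.33+210,121/3-.33+130,650/3-.33+210,216/3-.33+130])
print('side cup',e(S,(.577,-.192,.074),.04))
g=cv2.cvtColor(cv2.imread('pics/side0.png'),cv2.COLOR_BGR2GRAY);print(g[160:164,312:348])
h=cv2.cvtColor(cv2.imread('pics/top4.png'),cv2.COLOR_BGR2GRAY);print(h[146:160:3,388:410],h[166:182:3,388:402],h[148:160,418:422].T)
```

```text
top rim [400.7 152.1 442.1 192.2] seen 400.875 151.875 439.25
top skirt left [392.1 162.  433.8 202.5] [393.3 159.9 435.7 201. ] seen 392.0
top cup [396.5 169.4 426.3 198.4] seen [394.66999999999996, 170.00333333333333, 426.33666666666664, 201.67000000000002]
side cup [316.6 152.6 343.8 165. ]
[[ 76  95 112 120 114 115 117 124 130 137 142 145 149 153 154 155 157 156
  155 156 160 154 156 154 147 150 146 142 132 126 119 106  93  85  86  91]
 [ 89 108 114 118 121 122 122 128 133 135 142 146 148 150 153 155 158 156
  158 157 157 153 158 152 150 147 146 140 134 128 120 106  86  79  76  80]
 [105 109 114 113 119 126 129 130 133 136 143 145 146 151 155 158 158 154
  156 156 156 158 155 154 152 150 143 140 131 127 113 105  91  86  88  86]
 [109 117 112 115 122 126 137 138 140 142 145 149 151 150 154 156 154 156
  157 160 158 157 157 157 153 146 145 142 134 123 110 105 109 109 108 102]]
[[189 191 191 192 192 191 191 188 187 188 188 189 188 189 188 187 186 187
  185 184 186 186]
 [191 191 191 191 190 189 189 189 189 189 188 190 188 188 186 187 187 185
  185 186 188 190]
 [192 193 192 192 190 190 192 193 192 192 192 192 191 189 188 188 188 185
  186 186 189 192]
 [122 122 124 123 122 122 123 122 124 124 124 124 124 124 124 125 124 125
  127 117  84  42]
 [ 97 101 100 103 102 108 107 105 104 100  98  96  94  92  94  92  75  42
   12  42  80 102]] [[127 127 130 130 134 138 134 129 133 129  95  43  18  22]
 [131 126 128 130 130 138 139 115  61  17  25  36  28  30]
 [130 127 129 131 132 128  93  28  20  24  82  96  12  51]
 [128 127 130 135 116  64  20  23  29  81 141 142  73  10]
 [127 128 132 125  82  18  25  23  47  95 146 173 142  48]
 [128 129 132 122  73  15  23  22  48  92 141 173 170 158]] [[186 189 191 167  93   4  94 122 109 111 123 130]
 [189 187 191 151  70   7  95 124 112 114 125 132]
 [187 187 188 159  84   8  96 126 113 115 126 132]
 [187 189 189 172 103   3  98 129 117 118 130 136]]
```

Top and side both agree with the predicted pose to about 2 mm and within about 1° of level. I'll lower to 10 mm above the rim.

```bash
python3 -m pendant '[[1,0,0,5,0],[1,0,0,4,0],[1,0,0,1.5,0],[1,0,0,0,0],[1,0,0,0,0],[1,0,0,0,0],[1,0,0,0,0],[1,0,0,0,0]]'
python3 - <<'E'
from h import *
g0=cv2.imread('pics/side0.png');im=eyes.get_image('side');cv2.imwrite('pics/side5.png',im)
d=cv2.absdiff(g0,im).max(2)
for n,(x,y,w,h) in dict(canister=(288,165,40,58),jug=(335,195,40,40),spice=(258,168,18,40),cupbase=(320,172,18,12)).items(): print(n,np.percentile(d[y:y+h,x:x+w],90))
E
```

```text
t: 18.02
tcp_pos: [0.4928, -0.1922, 0.2127]
tool_rot: [0.0, 1.0, -0.0, 0.0]
force: [0.0, 0.1, -2.2]
gripper_width: 0.127
grasp_force: 97.4
canister 14.0
jug 16.0
spice 14.0
cupbase 14.0
```

The condiments and cup are unmoved (the remaining differences are image noise). Skirt height is about 0.084 m, 10 mm above the rim.

```bash
python3 -c "
from bench import r; print(r.hand_in())"
```

```text
the job is handed in; nothing more can be done
None
```

I proved the drain valve on the ramekin (about 7 mm of its 8 mm travel, from commanded height and wrist force), and handed the job in at 18 s holding the brewer level to about 1°, within about 2 mm of centre, 10 mm above the guest's cup, handle straight back over the tray's near edge; the ramekin, cup and condiments look unmoved in the camera checks.

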